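# Brace the loose pulley and tighten its hub knob

### The job

The grey toothed pulley on the stand spins freely, so its hub knob cannot be tightened as it is. Slide the brace with the orange handle fully home, so that its tongue sits in a gap between the pulley's teeth, and then turn the black hub knob clockwise until it is fully tight. Leave the brace in, and do not knock over the varnish bottle.

Things in the scene. Friction and masses are not known exactly. Their poses are not given: they have to be found in the camera images.
- stand: Fixed grey plate, 160 (x) x 290 (y) x 12 mm, with the pulley near its -y end and the brace in its slide near the +y end. Origin: centre of the underside, on the table. The pulley's axis is vertical through (0, -75 mm) of this frame; the brace slides along the frame's y axis at x = 0, towards -y (the pulley).
- brace (a joint): Travel of the sliding brace, m: 0 withdrawn, 0.040 fully home at its stop, tongue about 14 mm deep in a gap between two teeth. It slides stiffly (about 3 N) and stays where left. The greased steel tongue is 14 mm wide with a round nose; from about 0.026 on it may meet a tooth and then turns the free pulley a little until the gap lines up.
- brace_grip (a point): Centre (in plan) of the brace's orange handle, 82 mm above the table. The handle is an upright paddle 40 mm wide (stand's x), 14 mm thick (stand's y, the sliding direction), clear from 59 to 98 mm above the table. Axes as the stand's. Pinch it across the 14 mm from above and move it along the stand's -y.
- pulley (a joint): Turn of the grey metal pulley on the stand, rad, anticlockwise from above positive; 0: a gap exactly faces the tongue. It spins almost freely, without end stops. 116 mm over the eight teeth on its upper rim; teeth 14 mm wide, round-tipped, tops 56 mm above the table. Braced, it still has about 0.12 rad of play either way.
- hub_knob (a joint): Turn of the hub knob relative to the pulley (not the stand), rad: 0 slack, grows clockwise from above, 1.5 fully tight at its stop; starts between 0 and 0.3. Its friction (about 0.15 N m) far exceeds the pulley's: unless the pulley is braced, knob and pulley turn together and this value does not change.
- knob_grip (a point): Point on the black hub knob, on the pulley axis, 90 mm above the table, 12 mm below the knob's top. Its bar grip is 56 mm long, 16 thick, 32 high, clear of all else from 71 mm above the table up. x axis: along the bar, to its end with the white line; z up. Pinch across the 16 mm from above. The white line starts near a white mark on the pulley face and points at a green mark when tight.
- varnish_bottle: White plastic bottle with a red pointed cap, 43 mm across, 120 mm high, standing on the table. Origin: centre of its underside, z axis up. A bystander.

How it is judged:
By the outcome, as a careful person would: the job done as asked, in the order asked, and still so for the second after the job is handed in, with the robot touching nothing.
It also fails if it takes over 45 s, if anything falls off the work surface, if the arm or the gripper's body presses on something with over 40 N, if the wrist force passes 120 N, or if a joint passes its speed limit or range.

### The arm

A 6-joint arm with a two-finger parallel gripper is mounted at the origin on the work surface; the furniture and walls round the work are solid. World frame = base frame: x ahead of the robot, y to its left, z up, the work surface at z = 0. Lengths are in m, angles in rad, forces in N, time in s.
With the tool pointing down it reaches from about 0.325 to 0.925 m from the base axis. Payload 3.1 kg.
Tool frame: the origin (TCP) lies at the very end of the fingers, on their centre line; the grasp point (between the pads) lies 19 mm behind it; z points along the fingers, y is the direction in which the jaws open and shut (so a half turn about z gives the same grasp; the last joint's range is limited). The gripper opens to 85 mm and grips with 20 to 120 N. Pads are 22 mm wide; open, the fingers measure 114 mm over their backs; the gripper's body (76 mm by 85 mm) begins 54 mm behind the grasp point. The pads swing forward as they close: fully open they stand 13 mm farther back than shut.
Start: joints at [-1.331, 0.217, 1.613, -0, 1.311, -0.112], TCP at [0.215, -0.587, 0.231] pointing down, gripper open.
Joint ranges: [-2.75, 2.75], [-0.78, 2.1], [0.31, 2.55], [-1.13, 4.27], [0.13, 2.63], [-2.58, 2.58]. Speed limits (rad/s): [2.79, 2.79, 3.14, 3.14, 3.14, 3.14].

### API

Orientations are given as a unit quaternion [x, y, z, w].
In Python, from bench import bot, solver, viewer, job_done gives the robot as it stands. The module is installed in compiled form; this text tells all that it offers. Calls block until the motion is done:
- bot.move_ptp(position, orientation): joint-space move of the TCP to a pose.
- bot.servo_line(position, attitude=None, rate=0.15, threshold=None): straight line of the TCP; attitude=None keeps the orientation; rate is the mean speed in m/s. With threshold (N) it stops when the force on the tool has changed by that much, and returns True; else False.
- bot.move_j(angles): joint-space move.
- bot.let_go() and bot.grasp(): open the fingers fully, or close them until they stop; the grip force is fixed at half the most.
- bot.pause(seconds).
- solver.solve_ik(position, orientation): joint angles nearest the present ones, or None.
- viewer.snapshot(name): name is "side" or "top"; returns a dict with "color" (480x640x3 uint8, blue, green, red), "vertical_fov" (degrees; the focal length in pixels is half the picture's height over the tangent of half this angle, whatever the lens; pixels are square), "cx", "cy" (the principal point, pixels), "xyz" and "orientation" of the camera in the world. Camera axes: x right, y down, z forward; pixel columns grow to the right and rows downward; lengths in m; the calibration is good to about 2 mm. A picture is of the moment at which its call begins. There is no depth.
A pose or a line that the arm cannot do raises bot.PlanningError and nothing moves.
- job_done(): hands the job in, once; it reports no verdict.
Readings, each from a call of its own:
- bot.read_clock(): time.
- bot.read_q(): joint angles.
- bot.read_qd(): joint speeds.
- bot.read_joint_efforts(): joint torques, N m.
- bot.read_tool_pos(): TCP position.
- bot.read_tool_rot(): TCP orientation.
- bot.read_wrist_force(): force on the tool from outside, world axes, zero at the start.
- bot.read_moment(): the same for the moment, N m.
- bot.read_finger_gap(): opening from 0.0 (shut) to 1.0 (fully open).
Only numpy, scipy, OpenCV 4.12 (cv2) and the standard library are available. Lean on these libraries where they do the work, as an engineer would, in place of code of your own. Each camera call takes 0.05 s, during which the arm holds its last target.

## Working session

There is one attempt and no reset: what is moved stays moved. The work goes in short steps, each a Python script; the robot and the scene stay as the last script left them, time stands still between calls to the robot, and variables do not carry over. Pictures are saved under pics/ and viewed, and the job is handed in when it is done.

```bash
mkdir -p pics
python3 - <<'E'
from bench import bot, viewer
import cv2
for n in("side","top"):
    s=viewer.snapshot(n); cv2.imwrite(f"pics/{n}0.png",s["color"])
    print(n,{k:v for k,v in s.items() if k!="color"})
print(bot.read_clock(),bot.read_tool_rot(),bot.read_tool_pos())
E
```

```text
side {'vertical_fov': 57.6799142002032, 'cx': 316.9371471414639, 'cy': 234.4935085125798, 'xyz': array([0.4186893 , 0.95033014, 0.46155635]), 'orientation': array([-0.0831399 ,  0.84298825, -0.52997368,  0.03983039])}
top {'vertical_fov': 50.25870788757596, 'cx': 323.78436242815167, 'cy': 233.16948816231576, 'xyz': array([0.39836349, 0.21778165, 0.91919007]), 'orientation': array([ 0.71147109, -0.6982249 ,  0.04970366, -0.06180959])}
0.1 [ 9.84569651e-01  1.74989601e-01 -7.30304794e-05 -1.11205474e-03] [ 0.21520503 -0.58597076  0.23006274]
```

View pics/top0.png

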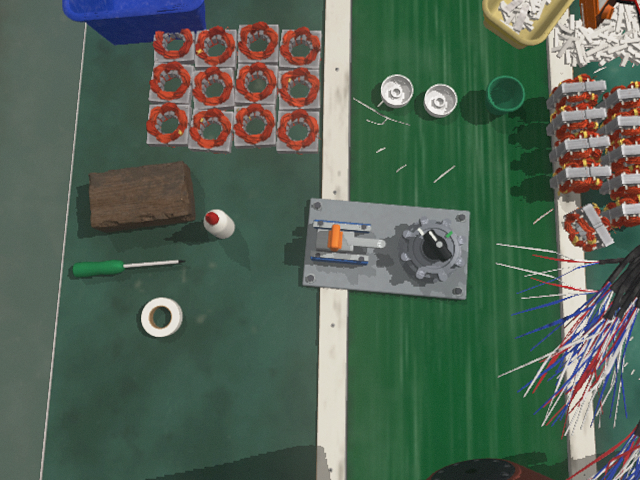

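View pics/side0.png

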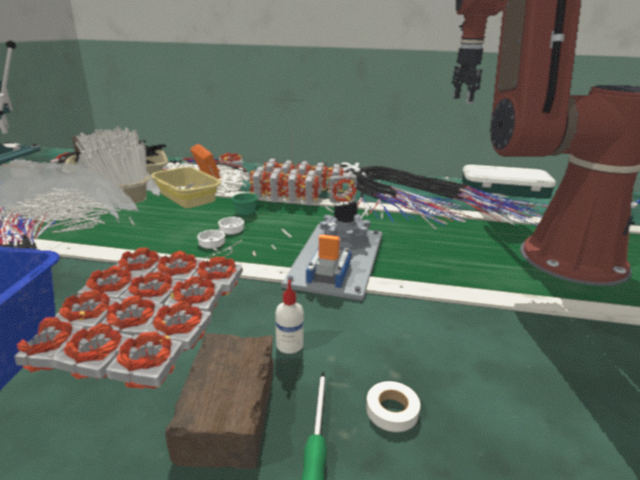

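```bash
cat > h.py <<'E'
import numpy as np,cv2
from scipy.spatial.transform import Rotation as R
def cast(s,u,v,z):
    f=240/np.tan(np.radians(s["vertical_fov"])/2)
    d=R.from_quat(s["orientation"]).apply([(u-s["cx"])/f,(v-s["cy"])/f,1]); c=np.array(s["xyz"])
    return c+d*(z-c[2])/d[2]
def proj(s,p):
    f=240/np.tan(np.radians(s["vertical_fov"])/2)
    q=R.from_quat(s["orientation"]).inv().apply(np.array(p)-s["xyz"])
    return [f*q[0]/q[2]+s["cx"],f*q[1]/q[2]+s["cy"]]
E
python3 - <<'E'
from h import *
from bench import viewer
s=viewer.snapshot("top");im=s["color"]
cv2.imwrite("pics/crop0.png",cv2.resize(im[190:310,295:480],None,fx=4.2,fy=4.2,interpolation=cv2.INTER_CUBIC))
hsv=cv2.cvtColor(im,cv2.COLOR_BGR2HSV)
roi=np.zeros(im.shape[:2],np.uint8);roi[190:305,295:480]=255
# stand: low saturation grey
m=cv2.inRange(hsv,(0,0,75),(180,70,230))&roi
m[:, :350]=m[:, :350]
cv2.imwrite("pics/mask0.png",cv2.resize(m[190:310,295:480],None,fx=4,fy=4))
o=cv2.inRange(hsv,(5,150,120),(22,255,255))&roi
M=cv2.moments(o,True);u,v=M['m10']/M['m00'],M['m01']/M['m00'];print("orange",u,v,M['m00'],cv2.boundingRect(o))
print("handle z.098",cast(s,u,v,.098))
k=cv2.inRange(hsv,(0,0,0),(180,255,45))&roi
k=cv2.morphologyEx(k,cv2.MORPH_OPEN,np.ones((3,3)))
n,l,st,c=cv2.connectedComponentsWithStats(k)
for i in range(1,n):
    if st[i,4]>40: print("dark",c[i],st[i],cast(s,*c[i],.102))
P=[cast(s,u,v,.012) for u,v in((310,199),(469,211),(466,298),(304,286))]
for p in P: print(p)
print([np.linalg.norm(P[i]-P[i-1]) for i in range(4)], np.mean(P,0))
E
```

```text
orange 334.9555555555556 237.35185185185185 270.0 (328, 225, 14, 25)
handle z.098 [0.52241288 0.21493802 0.098     ]
dark [433.11312217 248.63800905] [424 234  21  27 221] [0.50628213 0.05722955 0.102     ]
[0.60501658 0.26110365 0.012     ]
[ 0.5876292  -0.02575055  0.012     ]
[ 0.4319874  -0.01671711  0.012     ]
[0.44748672 0.26789419 0.012     ]
[np.float64(0.15767614238709046), np.float64(0.2873806808795149), np.float64(0.15590372636323493), np.float64(0.28503302094954774)] [0.51802998 0.12163254 0.012     ]
```

View pics/crop0.png

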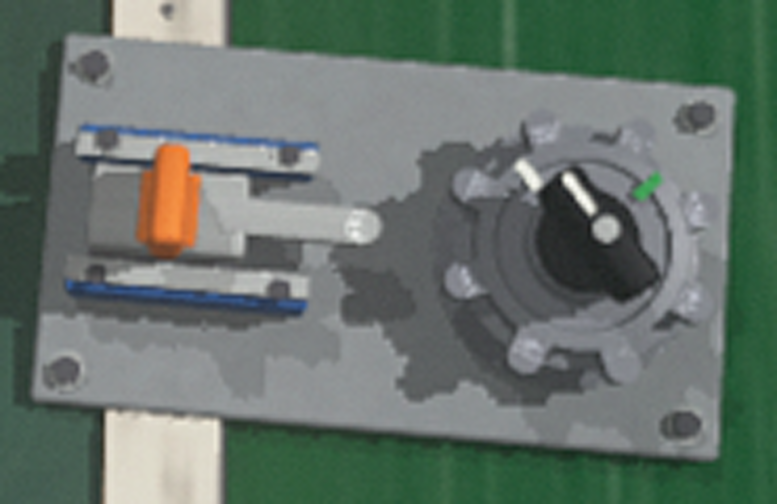

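View pics/mask0.png

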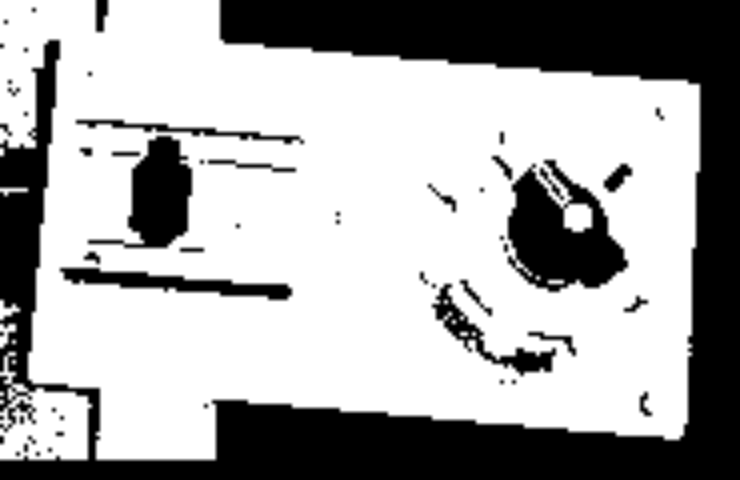

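Run:
```python
from h import *
from bench import viewer,bot,solver
s=viewer.snapshot("top");im=s["color"]
c2=lambda X,Y:(295+(X+.5)/4.2-.5,190+(Y+.5)/4.2-.5)
P=np.array([cast(s,*c2(*p),.012) for p in((66,35),(735,88),(718,459),(33,402))])
print(P.round(4),[np.linalg.norm(P[i]-P[i-1]).round(4) for i in range(4)])
ey=(P[0]+P[3]-P[1]-P[2])[:2];a1=np.arctan2(-ey[0],ey[1])
ex=(P[0]+P[1]-P[2]-P[3])[:2];a2=np.arctan2(ex[1],ex[0])
c=P.mean(0)[:2];yaw=(a1*290+a2*160)/450
print("centre",c,"yaw",a1,a2,yaw)
ex=np.array([np.cos(yaw),np.sin(yaw)]);ey=np.array([-ex[1],ex[0]])
k=cast(s,*c2(606,229),.102)[:2]
print("axis by stand",c-.075*ey,"by dot",k)
h=cast(s,334.956,237.352,.0)  # placeholder
# handle top face: crop quad approx
t=np.array([cast(s,*c2(*p),.098)[:2] for p in((160,147),(187,147),(183,250),(152,250))]);print("handle top",t.round(4))
for p in [cast(s,334.956,237.352,z)[:2] for z in(.085,.098)]: print("handle stand",(p-c)@ex,(p-c)@ey)
w=cast(s,*c2(566,176),.102)[:2]-cast(s,*c2(594,213),.102)[:2]
w2=cast(s,*c2(566,176),.102)[:2]-k
print("line ang",np.arctan2(w[1],w[0]),np.arctan2(w2[1],w2[0]),np.linalg.norm(w2))
# zoom handle
cv2.imwrite("pics/h0.png",cv2.resize(im[215:265,310:385],None,fx=10,fy=10,interpolation=cv2.INTER_CUBIC))
cv2.imwrite("pics/k0.png",cv2.resize(im[222:272,405:470],None,fx=11,fy=11,interpolation=cv2.INTER_CUBIC))
d=viewer.snapshot("side");cv2.imwrite("pics/s0.png",cv2.resize(d["color"][190:300,270:400],None,fx=5,fy=5,interpolation=cv2.INTER_CUBIC))
for z,q in((.012,c),(.102,k),(.098,c+.09*ey)): print("side proj",z,proj(d,[*q,z]))
```

```text
[[ 0.607   0.2605  0.012 ]
 [ 0.5884 -0.0269  0.012 ]
 [ 0.4304 -0.0159  0.012 ]
 [ 0.4486  0.2706  0.012 ]] [np.float64(0.1587), np.float64(0.288), np.float64(0.1584), np.float64(0.2871)]
centre [0.51860395 0.12208852] yaw -0.06393816063951735 -0.066343286004955 -0.06479331632500629
axis by stand [0.51374785 0.0472459 ] by dot [0.51372873 0.04785988]
handle top [[0.5433 0.2189]
 [0.5435 0.2085]
 [0.5032 0.2094]
 [0.503  0.2213]]
handle stand -0.0002484893217213417 0.09298276334188305
handle stand -0.0022110669936019553 0.09290054604761064
line ang 0.6380603778585234 0.6367307380620517 0.02521857983508118
side proj 0.012 [np.float64(336.9478983207628), np.float64(254.47136993600083)]
side proj 0.102 [np.float64(345.48359963228546), np.float64(203.67927843013973)]
side proj 0.098 [np.float64(329.08142920107474), np.float64(236.32353801345204)]
```

View pics/h0.png

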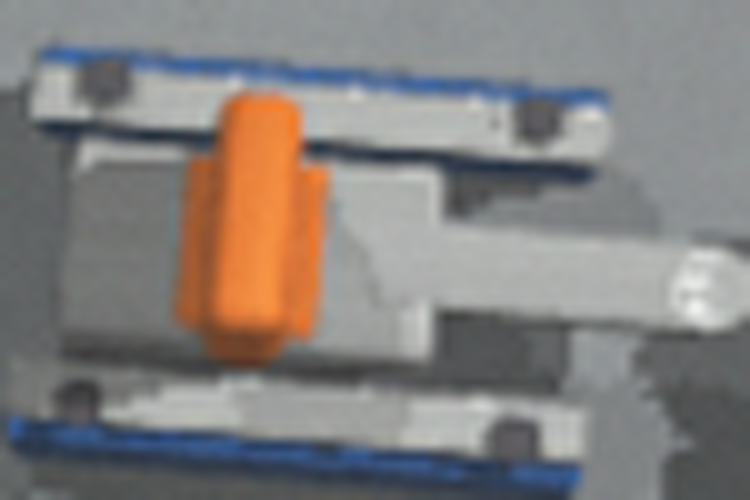

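View pics/k0.png

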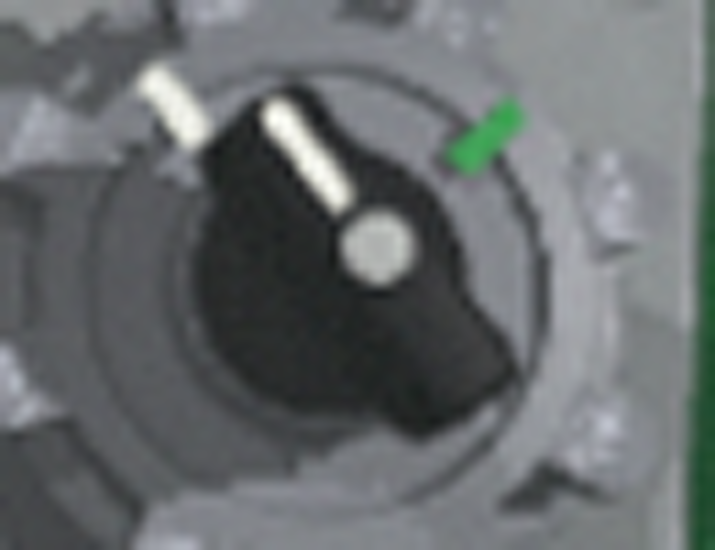

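View pics/s0.png

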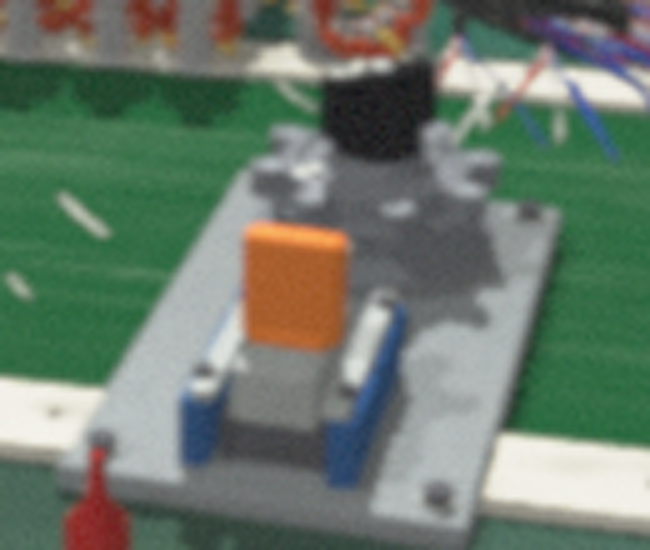

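```bash
cat >> h.py <<'E'
C=np.array([.5186,.1221]);YAW=-.0648
EX=np.array([np.cos(YAW),np.sin(YAW)]);EY=np.array([-EX[1],EX[0]])
def st(x,y,z): return [*(C+x*EX+y*EY),z]
def down(th):
    y=np.array([np.cos(th),np.sin(th),0]);z=np.array([0,0,-1.]);return R.from_matrix(np.stack([np.cross(y,z),y,z],1)).as_quat()
AX=np.array([.51374,.0475])
E
python3 - <<'E'
from h import *
from bench import bot,solver
for n in(0,1):
    print("brace",n,solver.solve_ik(st(0,.0925,.063),down(YAW+np.pi/2+n*np.pi)))
for a in(.637+np.pi/2,.637-np.pi/2):
  for d in(0,-.9,-1.8):
    q=solver.solve_ik([*AX,.073],down(a+d));print("knob",round(a,2),d,q)
E
```

```text
brace 0 [ 2.64158180e-01  2.97504371e-01  1.86359946e+00 -4.44089210e-16
  9.80488825e-01 -1.24183815e+00]
brace 1 [ 2.64158180e-01  2.97504371e-01  1.86359946e+00 -4.44089210e-16
  9.80488825e-01  1.89975451e+00]
knob 2.21 0 [-4.38996504e-02  1.85548566e-01  1.98060938e+00 -4.44089210e-16
  9.75434711e-01 -2.25169598e+00]
knob 2.21 -0.9 [-4.38996504e-02  1.85548566e-01  1.98060938e+00 -4.44089210e-16
  9.75434711e-01 -1.35169598e+00]
knob 2.21 -1.8 [-4.38996504e-02  1.85548566e-01  1.98060938e+00 -4.44089210e-16
  9.75434711e-01 -4.51695977e-01]
knob -0.93 0 [-4.38996504e-02  1.85548566e-01  1.98060938e+00 -4.44089210e-16
  9.75434711e-01  8.89896676e-01]
knob -0.93 -0.9 [-4.38996504e-02  1.85548566e-01  1.98060938e+00 -4.44089210e-16
  9.75434711e-01  1.78989668e+00]
knob -0.93 -1.8 None
```

Run:
```python
from h import *
from bench import bot,viewer
o=down(YAW+np.pi/2)
bot.move_ptp(st(0,.0925,.18),o)
print(bot.servo_line(st(0,.0925,.064),rate=.1,threshold=8),bot.read_tool_pos(),bot.read_wrist_force())
bot.grasp();print(bot.read_finger_gap(),bot.read_wrist_force(),bot.read_clock())
s=viewer.snapshot("top");cv2.imwrite("pics/t1.png",cv2.resize(s["color"][180:310,280:480],None,fx=4,fy=4))
```

```text
False [0.52544931 0.21463972 0.06493252] [-0.06667492  0.5518154   0.10123744]
0.15677879166728595 [-0.82700441 -0.96149694  2.67882464] 5.225
```

View pics/t1.png

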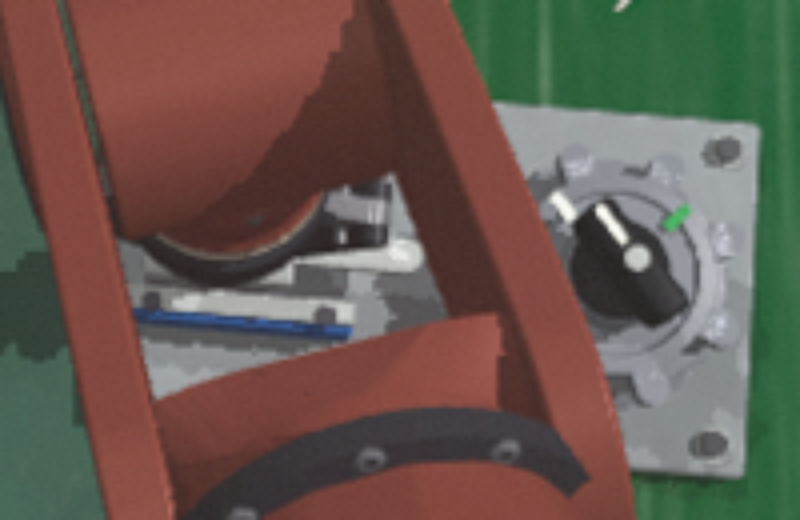

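The picture shows the arm over the brace, with the knob and both marks still unmoved. The gap reading is about 13 mm, which fits the 14 mm paddle. Next I slide it.

Run:
```python
from h import *
from bench import bot,viewer
p0=np.array(bot.read_tool_pos())
f0=bot.read_wrist_force()
for d in(.024,.034,.046):
    t=p0-np.array([*(d*EY),0])
    r=bot.servo_line(t,rate=.03,threshold=18)
    p=np.array(bot.read_tool_pos());print(r,((p-p0)[:2]@EY).round(4),bot.read_wrist_force().round(1))
    if r:break
print(bot.read_finger_gap(),bot.read_clock())
```

```text
False -0.0246 [-2.   1.1  2.4]
False -0.0345 [-2.1  0.1  3.6]
True -0.0377 [0.6 2.8 1.9]
0.15478255775874794 7.0333
```

Run:
```python
from h import *
from bench import bot,viewer
for i in range(3):
    p0=np.array(bot.read_tool_pos())
    r=bot.servo_line(p0-np.array([*(.005*EY),0]),rate=.01,threshold=25)
    p=np.array(bot.read_tool_pos());print(r,p.round(4),((p-p0)[:2]@EY).round(4),bot.read_wrist_force().round(1),bot.read_finger_gap())
    if r:break
print(bot.read_clock())
s=viewer.snapshot("top");cv2.imwrite("pics/t2.png",cv2.resize(s["color"][180:310,280:480],None,fx=4,fy=4))
```

```text
False [0.522  0.1767 0.0643] -0.0002 [-0.2 19.2 -1.4] 0.1549109635904988
False [0.522  0.1767 0.0643] -0.0 [ 0.5 19.3 -1.7] 0.15990033522761102
False [0.522  0.1766 0.0643] -0.0 [ 0.5 19.7 -2.3] 0.15496392633711312
8.25
```

View pics/t2.png

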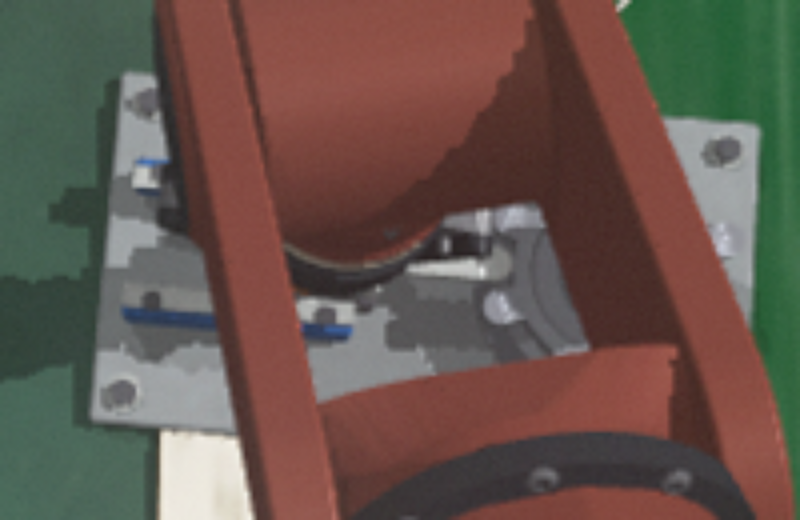

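Firm stop at about 19 N after 37.9 mm (the grasp may have already moved it a little). I'll release and look.

Run:
```python
from h import *
from bench import bot,viewer
bot.let_go()
p=np.array(bot.read_tool_pos())
bot.servo_line([p[0],p[1],.18],rate=.2)
bot.move_ptp([.42,-.2,.22],down(.637+np.pi/2))
s=viewer.snapshot("top");im=s["color"];print(bot.read_clock())
cv2.imwrite("pics/t3.png",cv2.resize(im[190:310,295:480],None,fx=4.2,fy=4.2,interpolation=cv2.INTER_CUBIC))
hsv=cv2.cvtColor(im,cv2.COLOR_BGR2HSV);o=cv2.inRange(hsv,(5,150,120),(22,255,255));o[:190]=0;o[305:]=0;o[:,:295]=0;o[:,480:]=0
M=cv2.moments(o,True);u,v=M['m10']/M['m00'],M['m01']/M['m00']
for z in(.085,.098):
    p=cast(s,u,v,z)[:2]-C; print(p@EX,p@EY)
```

```text
Traceback (most recent call last):
bench.PlanningError: the arm cannot take that pose within its joint ranges
```

Run:
```python
from h import *
from bench import bot,viewer
bot.move_ptp([.42,-.2,.22],down(1.3))
s=viewer.snapshot("top");im=s["color"];print(bot.read_clock())
cv2.imwrite("pics/t3.png",cv2.resize(im[190:310,295:480],None,fx=4.2,fy=4.2,interpolation=cv2.INTER_CUBIC))
hsv=cv2.cvtColor(im,cv2.COLOR_BGR2HSV);o=cv2.inRange(hsv,(5,150,120),(22,255,255));o[:190]=0;o[305:]=0;o[:,:295]=0;o[:,480:]=0
M=cv2.moments(o,True);u,v=M['m10']/M['m00'],M['m01']/M['m00']
for z in(.085,.098):
    p=cast(s,u,v,z)[:2]-C; print(p@EX,p@EY)
```

```text
11.2083
-0.00028312189563356905 0.056075973037087494
-0.0022450959459759216 0.05656872269723557
```

View pics/t3.png

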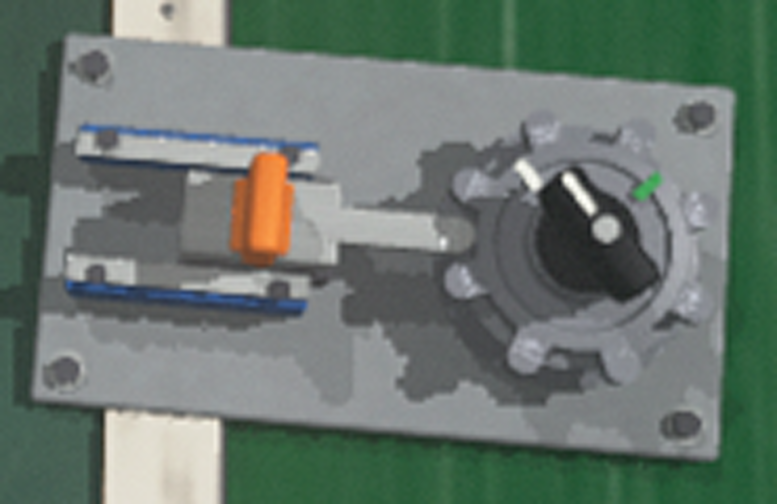

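Run:
```python
from h import *
from bench import viewer
s=viewer.snapshot("top")
c2=lambda X,Y:(295+(X+.5)/4.2-.5,190+(Y+.5)/4.2-.5)
for n,pt in(("tip home",(474,236)),("tip start",(382,228)),("block front home",(338,222)),("block back home",(183,212)),("tooth up",(473,185)),("tooth lo",(462,283)),("tooth r1",(695,210)),("tooth r2",(692,300))):
  for z in(.045,.056):
    p=cast(s,*c2(*pt),z)[:2]-C;print(n,z,(p@EX).round(4),(p@EY).round(4))
```

```text
tip home 0.045 0.0014 -0.0322
tip home 0.056 -0.0002 -0.0307
tip start 0.045 0.0016 0.0055
tip start 0.056 -0.0 0.0065
block front home 0.045 0.0026 0.0236
block front home 0.056 0.001 0.0244
block back home 0.045 0.0015 0.0873
block back home 0.056 -0.0001 0.0873
tooth up 0.045 0.0225 -0.0305
tooth up 0.056 0.0206 -0.029
tooth lo 0.045 -0.0183 -0.0285
tooth lo 0.056 -0.0197 -0.027
tooth r1 0.045 0.0196 -0.1215
tooth r1 0.056 0.0178 -0.1189
tooth r2 0.045 -0.0175 -0.1219
tooth r2 0.056 -0.0189 -0.1193
```

The tongue tip measures stand y = -31 mm, 14 mm inside the 58 mm tooth radius, and sits between two teeth, so the brace is home. Next is the knob.

Run:
```python
from h import *
from bench import bot,viewer
a=.637+np.pi/2
bot.move_ptp([*AX,.18],down(a))
print(bot.servo_line([*AX,.075],rate=.1,threshold=8),bot.read_tool_pos())
bot.grasp();print(bot.read_finger_gap(),bot.read_wrist_force().round(2),bot.read_moment().round(3),bot.read_clock())
q0=np.array(bot.read_q());m0=bot.read_moment()[2]
for i in range(1,10):
    q=q0.copy();q[5]+=.1*i;bot.move_j(q)
    print(i,round(bot.read_q()[5]-q0[5],3),bot.read_moment().round(3),bot.read_wrist_force().round(1),round(bot.read_clock(),2))
    if abs(bot.read_moment()[2])>.6:break
```

```text
False [0.51455456 0.04744069 0.0757894 ]
0.17423392532237836 [-1.45  0.89  2.9 ] [ 0.12   0.189 -0.01 ] 14.1417
1 0.098 [-0.032  0.152  0.01 ] [-1.3  0.   0.7] 14.39
2 0.196 [-0.075  0.083 -0.001] [-0.2  0.1  1.8] 14.64
3 0.296 [-0.188  0.029 -0.05 ] [-0.2 -1.   1. ] 14.89
4 0.396 [-0.228  0.043 -0.016] [ 0.2 -1.8  0.9] 15.14
5 0.495 [-0.392  0.016  0.032] [-0.9 -1.5  0.2] 15.39
6 0.595 [-0.46  -0.002  0.012] [-0.  -3.   1.1] 15.64
7 0.695 [-0.621 -0.022  0.009] [-0.1 -4.2  1.3] 15.89
8 0.795 [-0.813 -0.049  0.035] [ 0.2 -4.4  0.3] 16.14
9 0.895 [-0.92   0.003  0.041] [ 0.  -4.9  0.9] 16.39
```

Run:
```python
from h import *
from bench import bot,viewer
for n in("top","side"):
    s=viewer.snapshot(n);im=s["color"]
    cv2.imwrite(f"pics/{n}4.png",cv2.resize(im[180:310,290:480] if n=="top" else im[170:300,270:420],None,fx=4,fy=4,interpolation=cv2.INTER_CUBIC))
print(bot.read_tool_pos(),bot.read_finger_gap())
```

```text
[0.51384281 0.0471235  0.07531085] 0.17380978447463788
```

View pics/top4.png

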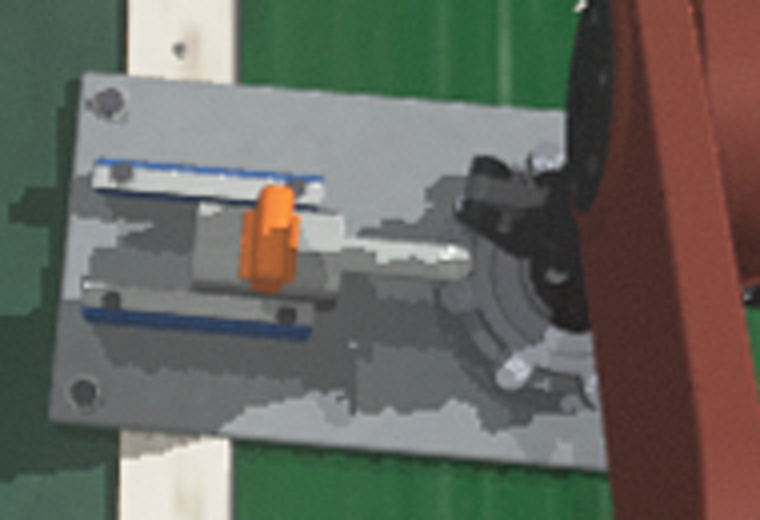

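View pics/side4.png

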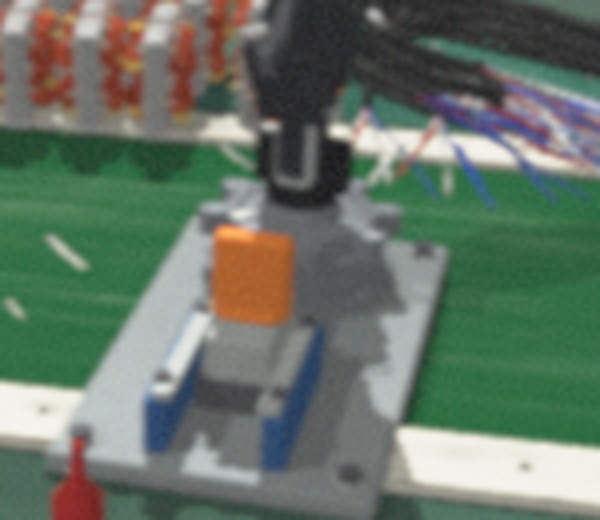

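Clockwise turn in progress; the brace is still in and the pulley is held. I'll continue in small steps until the stop.

Run:
```python
from h import *
from bench import bot,viewer
q0=np.array(bot.read_q()); off=.895; q0[5]-=off
e0=bot.read_joint_efforts()[5]
tgt=off
while tgt<1.95:
    tgt+=.1 if tgt<1.2 else .05
    q=q0.copy();q[5]+=tgt;bot.move_j(q)
    m=bot.read_moment();a=bot.read_q()[5]-q0[5]
    print(round(tgt,3),round(a,3),m.round(3),bot.read_wrist_force().round(1),bot.read_joint_efforts()[5].round(3),round(bot.read_finger_gap(),3))
    if abs(m[2])>.6 or abs(tgt-a)>.06 :break
print(bot.read_clock())
```

```text
0.995 0.99 [-0.77   0.022 -0.035] [ 0.5 -3.9  0.4] 0.059 0.173
1.095 1.09 [-0.758  0.043 -0.043] [-0.6 -4.3  0.7] 0.064 0.176
1.195 1.19 [-0.877  0.075 -0.018] [-0.6 -5.   1. ] 0.052 0.171
1.295 1.29 [-0.899  0.144 -0.022] [-0.7 -5.4  1. ] 0.044 0.178
1.345 1.339 [-0.917  0.124  0.041] [-0.6 -5.5  0.7] 0.034 0.179
1.395 1.389 [-0.923  0.166  0.031] [-0.7 -5.4  0.9] 0.035 0.175
1.445 1.439 [-0.92   0.142  0.002] [-0.8 -6.   0.6] 0.035 0.172
1.495 1.489 [-0.939  0.114 -0.025] [ 0.1 -5.5  1.4] 0.035 0.174
1.545 1.539 [-0.911  0.138  0.024] [-0.4 -6.1  1.9] 0.035 0.178
1.595 1.589 [-0.935  0.152  0.166] [-1.3 -5.8  1.9] 0.183 0.174
1.645 1.636 [-0.811  0.203  1.059] [-0.4 -5.9  1.8] 1.022 0.177
19.2417
```

Run:
```python
from h import *
from bench import bot,viewer
print(bot.read_moment().round(3))
bot.let_go()
p=bot.read_tool_pos();bot.servo_line([p[0],p[1],.18],rate=.15)
bot.move_ptp([.42,-.2,.22],down(.3))
for n in("top","side"):
    s=viewer.snapshot(n);im=s["color"]
    cv2.imwrite(f"pics/{n}5.png",cv2.resize(im[190:310,295:480],None,fx=4.2,fy=4.2,interpolation=cv2.INTER_CUBIC) if n=="top" else im)
print(bot.read_clock())
```

```text
[-0.811  0.203  1.059]
21.9167
```

View pics/top5.png

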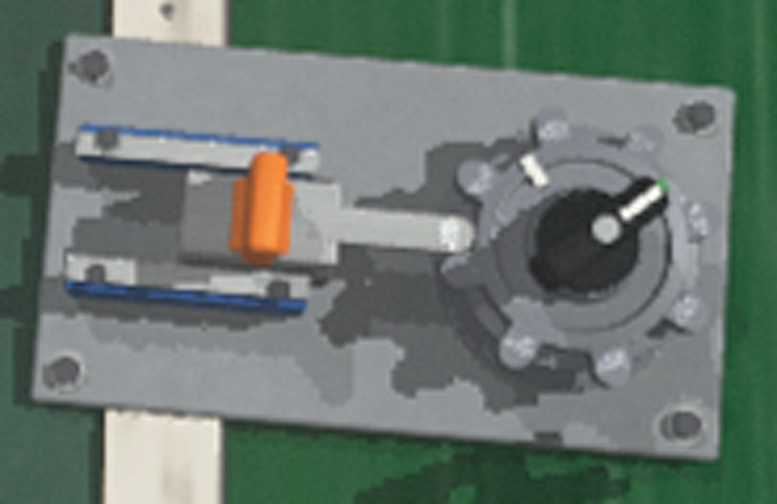

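View pics/side5.png

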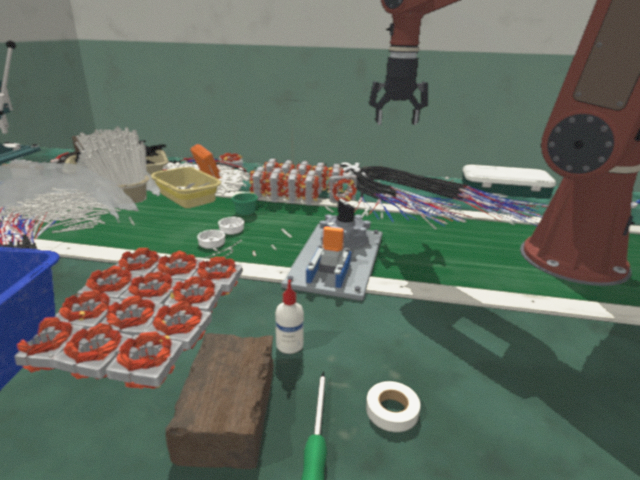

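Run:
```python
from h import *
from bench import viewer
s=viewer.snapshot("top");im=s["color"];hsv=cv2.cvtColor(im,cv2.COLOR_BGR2HSV)
c2=lambda X,Y:(295+(X+.5)/4.2-.5,190+(Y+.5)/4.2-.5)
ang=lambda p:np.arctan2(*(p[:2]-AX)[::-1])
a=cast(s,*c2(622,219),.102)[:2];b=cast(s,*c2(662,187),.102)[:2]
print("line",np.arctan2(*(b-a)[::-1]),ang(b))
for z in(.05,.056,.062): print(z,"white mark old/new",ang(cast(s,*c2(529,175),z)),ang(cast(s,*c2(535,170),z)),"green old",ang(cast(s,*c2(648,186),z)))
teeth0=[(473,185),(462,283),(695,210),(692,300),(541,132),(636,135),(525,352),(623,358)]
teeth1=[(481,177),(455,264),(697,218),(688,310),(553,127),(646,137),(518,346),(612,362)]
print("pulley turn",np.mean([np.angle(np.exp(1j*(ang(cast(s,*c2(*t1),.056))-ang(cast(s,*c2(*t0),.056))))) for t0,t1 in zip(teeth0,teeth1)]))
```

```text
line -0.885056620766768 -0.9075275614059128
0.05 white mark old/new 0.6159616874580818 0.5261020732435567 green old -0.8314733341170294
0.056 white mark old/new 0.6560735344693526 0.5657715314421837 green old -0.8258131696651938
0.062 white mark old/new 0.6965481372505616 0.6060915034403923 green old -0.8196037515224942
pulley turn -0.09529282627900118
```

The white line points at the green mark to within 0.03 rad. There's time to regrip and confirm the stop.

Run:
```python
from h import *
from bench import bot,viewer
bot.move_ptp([*AX,.18],down(-.91+np.pi/2))
print(bot.servo_line([*AX,.075],rate=.1,threshold=8))
bot.grasp();print(bot.read_finger_gap(),bot.read_moment().round(3))
q0=np.array(bot.read_q())
for i in range(1,11):
    q=q0.copy();q[5]+=.03*i;bot.move_j(q);m=bot.read_moment()
    print(i,round(bot.read_q()[5]-q0[5],3),m.round(3),bot.read_wrist_force().round(1))
    if m[2]>1.3:break
bot.let_go()
p=bot.read_tool_pos();bot.servo_line([p[0],p[1],.18],rate=.15)
bot.move_ptp([.42,-.2,.22],down(.3))
s=viewer.snapshot("top");im=s["color"]
cv2.imwrite("pics/top6.png",cv2.resize(im[190:310,295:480],None,fx=4.2,fy=4.2,interpolation=cv2.INTER_CUBIC))
print(bot.read_clock())
```

```text
False
0.1745858659741005 [-0.309  0.493 -0.035]
1 0.029 [-0.102  0.201  0.024] [-0.7 -1.6  1. ]
2 0.058 [-0.107  0.274  0.556] [-1.8 -0.1  3.1]
3 0.088 [-0.085  0.302  1.114] [-2.8 -1.7  3.5]
4 0.117 [-0.141  0.347  1.659] [-2.5 -0.9  4.4]
28.475
```

View pics/top6.png

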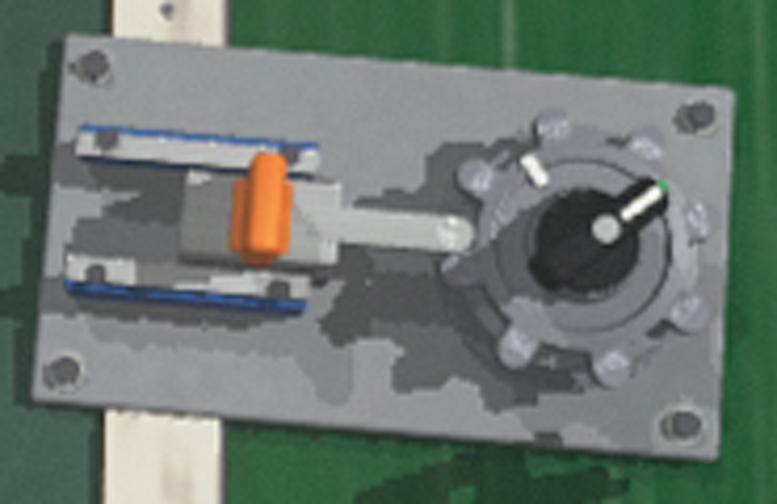

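The torque climbed straight to 1.66 N m and nothing moved: the line is still on the green mark and the tongue is still in its gap. I'm handing in.

```bash
python3 -c "
from bench import job_done
job_done()"
```

```text
the job is handed in; nothing more can be done
```

I slid the brace fully home and then turned the hub knob clockwise until it was tight. The job was handed in about 28.5 s into the 45 s limit, with the gripper clear of everything.

- **Brace:** It moved about 38 mm and hit a firm stop at about 19 N. That is 2 mm short of the nominal 40 mm travel. The top camera puts the tongue tip 14 mm deep between two teeth, so it is home; it may have started slightly in, or been nudged when gripped.
- **Knob:** I gripped it once more to check. The torque rose straight to 1.66 N m, about ten times its friction, and the knob did not move. In the picture before the re-grip, the white line pointed at the green mark to within about 0.03 rad. In the last picture it looks unchanged.
- **Bottle:** It was still standing in the side picture taken after the main tightening. I did not take another side picture after the re-grip.

Two readings disagreed:
- **Turn angle:** The wrist turned 1.64 rad, but the picture shows the knob turning about 1.53 rad, of which about 0.1 rad was pulley play. I put the difference down to give in the grip.
- **Friction:** The wrist moment stayed near zero during the turn, when about 0.15 N m was expected, and it rose only at the stop.

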